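# Change the unit and tare the studio scale

### The job

The empty bowl stands on the studio scale, ready for weighing out clay, but the scale shows the wrong unit. With the fingertips, gently press the square unit key well down and let it come back up, then press the long bar-shaped tare key in the same way, and withdraw. Do not press the round power key or two keys at a time, do not touch the pan or the bowl, and leave the bowl, cup, dish and wooden paddle where they are; nothing is to be picked up.

Things in the scene. Friction and masses are not known exactly. Their poses are not given: they have to be found in the camera images.
- scale: White bench scale, 300 (x) by 220 (y) mm, fixed to the table; flat deck 45 mm above the table. Origin on the table under its middle, x from the keys towards the pan. A row of three grey keys lies along y at x = -105 mm, at y = -58, 0 and +58 mm; which key has which place varies. A flat dark display lies between keys and pan.
- pan: Round steel pan of the scale, 150 mm across, centred at x = +65 mm of the scale; the pan's top is 63 mm above the table. Origin on its axis, 45 mm above the table. Not to be touched.
- unit_top (a point): The unit key's cap: square, 24 by 24 mm. The point is the middle of the cap's top face, 13 mm above the scale's deck when up (58 mm above the table); z up, x and y as the scale's.
- unit (a joint): How far the square unit key is down, in m: 0 up, 0.006 at its stop. A spring returns it: about 1.5 N starts it moving, 5 N takes it to the stop; it counts as pressed from 0.004 on (about 3.8 N).
- tare_top (a point): The tare key's cap: long bar, 14 mm (x) by 40 mm (y). The point is the middle of the cap's top face, 13 mm above the scale's deck when up (58 mm above the table); z up, x and y as the scale's.
- tare (a joint): How far the bar-shaped tare key is down, in m: 0 up, 0.006 at its stop. A spring returns it: about 1.5 N starts it moving, 5 N takes it to the stop; it counts as pressed from 0.004 on (about 3.8 N).
- power_top (a point): The power key's cap: round, 25 mm across. The point is the middle of the cap's top face, 13 mm above the scale's deck when up (58 mm above the table); z up, x and y as the scale's. Not to be pressed.
- power (a joint): How far the round power key is down, in m: 0 up, 0.006 at its stop. A spring returns it: about 1.5 N starts it moving, 5 N takes it to the stop. Must stay up.
- bowl: Loose white bowl on the pan, 100 mm across its rim, 40 mm high (rim 103 mm above the table). Origin under its foot. Not to be touched.
- cup: Loose terracotta cup, 80 mm across, 85 mm high, standing to the scale's +y side. Origin under its foot.
- dish: Loose blue glazed dish, 100 mm across, 30 mm high, standing to the scale's -y side. Origin under its foot.
- paddle: Loose wooden paddle, 160 mm long (along its y), 34 mm wide, 12 mm thick, lying in front of the keys. Origin on its underside, near the middle.
Mind the look-alikes: they are no part of the job. Several things look just like the cup: the one meant starts farthest to the robot's left. Several things have the shape of the paddle; the one meant has the colours described above.

How it is judged:
By the outcome, as a careful person would: the job done as asked, in the order asked, and still so for the second after the job is handed in, with the robot touching nothing.
It also fails if it takes over 40 s, if anything falls off the work surface, if the arm or the gripper's body presses on something with over 40 N, if the wrist force passes 120 N, or if a joint passes its speed limit or range.

### The arm

A 7-joint arm with a two-finger parallel gripper is mounted at the origin on the work surface. World frame = base frame: x ahead of the robot, y to its left, z up, the work surface at z = 0. Lengths are in mm, angles in rad, forces in N, time in s.
With the tool pointing down it reaches from about 350 to 900 mm from the base axis. Payload 8.1 kg.
Tool frame: the origin (TCP) lies on the centre line of the jaws, within the pads' length; the fingertips stand 14 mm ahead of it and the grasp point (between the pads) lies 5 mm behind it (bot.tip_reach is the z of the fingertips in the tool frame, in mm); z points along the fingers, y is the line along which they close (so a half turn about z gives the same grasp; the last joint's range is limited). The gripper opens to 85 mm and grips with 20 to 120 N. Pads are 22 mm wide; open, the fingers measure 114 mm over their backs; the gripper's body (76 mm by 85 mm) begins 54 mm behind the grasp point. The pads swing forward as they close: fully open they stand 13 mm farther back than shut.
Start: joints at [-0.103, 0.434, 0.025, 1.573, -0.012, 1.134, -0.075], TCP at [625.012, -0.027, 245.323] pointing down, gripper open.
Joint ranges: [-2.62, 2.62], [-0.44, 2.09], [-1.27, 1.32], [0.08, 2.57], [-1.32, 4.46], [0.12, 2], [-2.74, 2.74]. Speed limits (rad/s): [2.22, 2.22, 3.01, 3.01, 3.14, 3.14, 3.14].

### API

Orientations are given as a unit quaternion [x, y, z, w].
In Python, from cell import bot gives the robot as it stands.
- The arm moves only by the tool arm_command, never from a script. Its argument "increments" is one flat list of numbers, 4 for each row, row after row: the shift along the tool's x, y, z each as a share of 40 cm, from -1 to 1, then the turn about the tool's z as a share of 60 degrees, from -1 to 1. In form: [dx, dy, dz, spin, dx, dy, dz, spin, ...]. A call has 1 to 8 rows; each row is the pose to reach, as a shift and turn from the pose commanded when the call began, along the tool's axes at that moment; what a row does not reach only later rows make up. A row lasts 1/12 s, in which the tool goes at most 41.7 mm and 7.16 degrees, less where a joint would pass 70% of its speed; a pose out of reach is approached as far as the arm can. A call with a number of a shift or a turn outside -1 to 1 is refused whole. A call with a gripper value outside its range is refused whole. "claw" is the gripper's target within -1 to 1 (fully open at 1, half-way at 0, shut at -1), set as the call begins (left out, the last holds). The fingers move at their own pace and stop on an object; "grip_force" is the grip in N (left out, the last holds). Time passes only in rows, so rows that repeat a pose let the fingers close. It gives the time, the measured TCP pose, the force, the opening and the grip force at its end, in the units of the state.
- bot.observe(): the state, without advancing time (a new reading comes with each control period).
- bot.capture(name): name is "scene" or "side" or "wrist"; returns the picture (384x512x3 uint8, blue, green, red); there is no depth.
- bot.camera_params(name): a dict with "intrinsics" (3x3 intrinsics, pixels), "eye" and "rotation" of the camera in the world; the wrist camera has in their place "T_tool_cam" (4x4, takes a point from camera to tool coordinates, whose origin is the TCP and whose axes are the flange's). Camera axes: x right, y down, z forward; pixel columns grow to the right and rows downward; lengths in mm; the calibration is good to about 2 mm. A picture is of the moment at which its call begins: read the wrist's pose just before it. camera_params takes no time and is no camera call.
- bot.finish_job(): hands the job in; it is judged then, once.
Trained networks look in the newest picture that a camera, given by its name, has taken for a name from the list of things; names that differ only in an ending like _2 or _b are one class to them, and where a whole thing is asked for, a point or a joint stands for the part that bears it (a point fixed in the world has none). Each returns a list of dicts, best first, with "confidence" (0 to 1); they miss things now and then, are a little off and sometimes report something else, mostly with a low value. They report only what shows in the picture. A call takes as long as a camera call. They do not tell look-alikes from the thing itself.
- bot.recognise(camera, target): "centre" ([x, y, z] in mm, in world coordinates, good to about 4 mm: the middle of the surface that is visible of it).
- bot.silhouettes(camera, target): "region" (384x512 bool, what is visible of it).
The state is a dict: "clock": time; "joint_pos": joint angles; "qvel": joint speeds; "effort": joint torques, N m; "position": TCP position; "orientation": TCP orientation; "force": force on the tool from outside, world axes, zero at the start; "torque": the same for the moment, N m; "opening": opening from 0.0 (shut) to 1.0 (fully open); "finger_force": force on a finger pad.
Only numpy, scipy, OpenCV 4.12 (cv2) and the standard library are available. Lean on these libraries where they do the work, as an engineer would, in place of code of your own. Each camera call takes 0.05 s, during which the arm holds its last target. There are 200 camera calls.

## Working session

There is one attempt and no reset: what is moved stays moved. The work goes in short steps, Python scripts to look and compute and a tool call to move; the robot and the scene stay as the last step left them, time stands still between calls to the robot, and variables do not carry over. Pictures are saved under pics/ and viewed, at most 10 in all, crops included, and the job is handed in when it is done.

Besides the shell and the picture viewer there is one more tool, called as name(argument=value, ...), one argument or row to a line, values as JSON. arm_command: Moves the arm, as the interface text tells. Shift numbers are shares of 40 cm and turn numbers shares of 60 degrees, none past 1 either way. Its arguments: {"type":"object","properties":{"increments":{"type":"array","items":{"type":"number","minimum":-1,"maximum":1}},"claw":{"type":"number"},"grip_force":{"type":"number"}},"required":["increments"]}

```bash
mkdir -p pics; python3 - <<'E'
from cell import bot
import cv2, numpy as np
s=bot.observe(); print(s['clock'],s['position'],s['orientation'],s['opening'],bot.tip_reach)
a=bot.capture('scene'); b=bot.capture('wrist')
cv2.imwrite('pics/a.png',a)
cv2.imwrite('pics/b.png',b)
for c in('scene','wrist'):
  for n in('unit_top','tare_top','power_top','pan','scale','bowl','cup','paddle'):
    print(c,n,[(np.round(d['centre']).tolist(),round(d['confidence'],2)) for d in bot.recognise(c,n)][:3])
print(bot.camera_params('wrist'))
E
```

```text
0.0 [ 6.24497726e+02 -3.42508970e-02  2.44500871e+02] [ 7.07115413e-01  7.07097688e-01 -6.17333319e-04 -5.20936148e-04] 1.0017360811098326 14.0
scene unit_top [([488.0, -77.0, 59.0], 0.41), ([495.0, -196.0, 61.0], 0.25)]
scene tare_top []
scene power_top [([494.0, -190.0, 57.0], 0.49)]
scene pan [([670.0, -153.0, 66.0], 0.59)]
scene scale [([607.0, -166.0, 48.0], 0.74)]
scene bowl [([659.0, -96.0, 87.0], 0.69)]
scene cup [([522.0, 56.0, 55.0], 0.83), ([837.0, -55.0, 49.0], 0.77)]
scene paddle [([402.0, -152.0, 9.0], 0.95)]
wrist unit_top [([484.0, -74.0, 57.0], 0.81)]
wrist tare_top []
wrist power_top []
wrist pan [([628.0, -83.0, 61.0], 0.87)]
wrist scale [([592.0, -66.0, 48.0], 0.56)]
wrist bowl [([674.0, -122.0, 84.0], 0.85), ([503.0, 64.0, 51.0], 0.68), ([486.0, -75.0, 57.0], 0.57)]
wrist cup [([500.0, 66.0, 52.0], 0.65), ([851.0, -72.0, 59.0], 0.57)]
wrist paddle [([403.0, -125.0, 13.0], 0.8), ([293.0, -167.0, 12.0], 0.69), ([670.0, -122.0, 83.0], 0.4)]
{'intrinsics': array([[308.48640337,   0.        , 253.13792046],
       [  0.        , 308.48640337, 186.4238139 ],
       [  0.        ,   0.        ,   1.        ]]), 'T_tool_cam': array([[-4.17579859e-04, -9.62046412e-01, -2.72885557e-01,
         6.85940309e+01],
       [ 9.99999512e-01, -6.46029129e-04,  7.47310892e-04,
        -3.88371279e-01],
       [-8.95239781e-04, -2.72885112e-01,  9.62046212e-01,
        -1.28810286e+02],
       [ 0.00000000e+00,  0.00000000e+00,  0.00000000e+00,
         1.00000000e+00]])}
```

View pics/a.png

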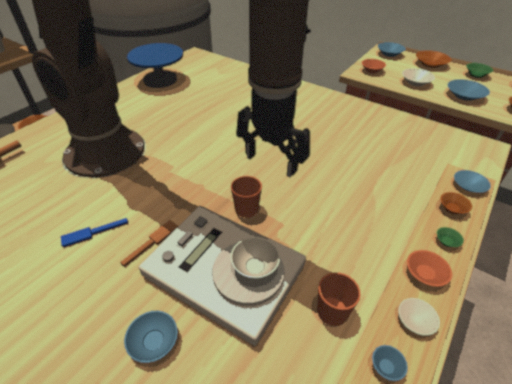

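View pics/b.png

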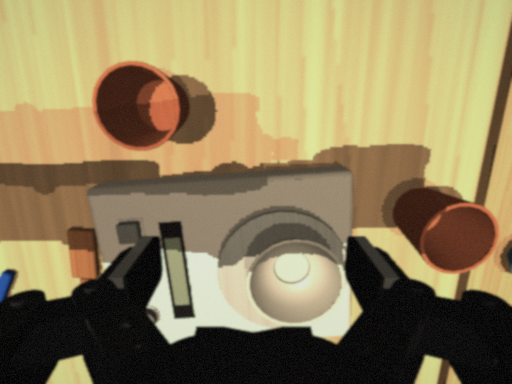

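The scene image shows three keys in a row: the square unit key at (200,222), the bar-shaped tare key in the middle at (185,238), and the round power key at (168,257). In the wrist image the square key is at (129,232), and the gripper hides the other two. I'll close the fingers and look from the power side.

arm_command(
  increments=[-0.08,-0.06,0.02,0,-0.16,-0.12,0.04,0,-0.24,-0.18,0.06,0,-0.32,-0.24,0.07,0,-0.4,-0.3,0.08,0,-0.45,-0.34,0.08,0,-0.45,-0.34,0.08,0,-0.45,-0.34,0.08,0],
  claw=-1,
  grip_force=20,
)

```text
clock: 1.57
position: [488.2, -181.5, 213.6]
orientation: [0.708, 0.706, 0.0, 0.0]
force: [0.7, 0.3, 0.1]
opening: -0.001
finger_force: 0.0
```

```bash
cat > h.py <<'E'
from cell import bot
import cv2, numpy as np
from scipy.spatial.transform import Rotation as R
def pix2world(s,u,v,z):
    p=bot.camera_params('wrist'); T=np.eye(4); T[:3,:3]=R.from_quat(s['orientation']).as_matrix(); T[:3,3]=s['position']
    M=T@p['T_tool_cam']; d=M[:3,:3]@np.linalg.solve(p['intrinsics'],[u,v,1]); o=M[:3,3]
    return o+d*(z-o[2])/d[2]
E
python3 - <<'E'
from h import *
s=bot.observe(); print(s['clock'],s['position'],s['orientation'],s['opening'],s['force'])
b=bot.capture('wrist'); cv2.imwrite('pics/c.png',b)
for n in('unit_top','tare_top','power_top','pan'):
    print(n,[(np.round(d['centre'],1).tolist(),round(d['confidence'],2)) for d in bot.recognise('wrist',n)][:3])
    for d in bot.silhouettes('wrist',n)[:2]:
        v,u=np.nonzero(d['region']); (c,wh,a)=cv2.minAreaRect(np.c_[u,v].astype(np.float32))
        print('  sil',round(d['confidence'],2),np.round(c),np.round(wh),round(a),pix2world(s,*c,58).round(1))
E
```

```text
1.5667 [ 488.20927769 -181.4528804   213.63041408] [7.08379568e-01 7.05831660e-01 2.87665741e-05 2.32777749e-04] -0.0005843046149400813 [0.68308542 0.29429987 0.10553676]
unit_top [([482.5, -75.7, 57.2], 0.77)]
  sil 0.66 [248.  55.] [31. 28.] 86 [484.1 -76.5  58. ]
tare_top [([491.1, -130.8, 58.6], 0.64), ([570.2, -119.1, 47.3], 0.35)]
  sil 0.69 [253. 123.] [44. 15.] 85 [ 488.3 -133.6   58. ]
power_top [([489.0, -191.3, 59.0], 0.93)]
  sil 0.97 [257. 184.] [26. 24.] 90 [ 491.8 -191.2   58. ]
pan [([633.6, -127.8, 59.3], 0.66), ([570.1, -123.7, 46.5], 0.54)]
  sil 0.83 [427. 104.] [172. 138.] 85 [ 642.9 -117.9   58. ]
  sil 0.38 [170. 151.] [144.  34.] 90 [ 411.1 -159.1   58. ]
```

View pics/c.png

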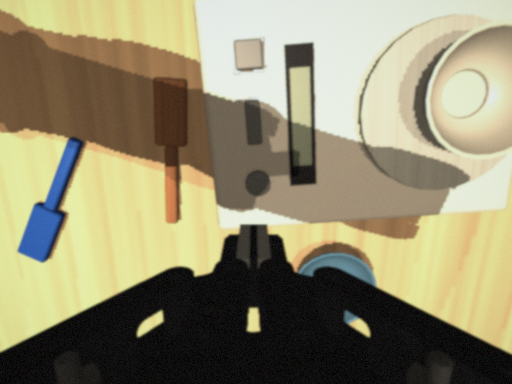

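The wrist image shows the square unit key at (248,55), the bar-shaped tare key at (253,122) and the round power key at (257,183). The keys measure 57–58 mm apart, which matches the given spacing. Next I'll move above the unit key.

arm_command(
  increments=[0.09,-0.01,0,0,0.18,-0.01,0.02,0,0.263,-0.01,0.09,0,0.263,-0.01,0.17,0,0.263,-0.01,0.25,0,0.263,-0.01,0.305,0,0.263,-0.01,0.305,0,0.263,-0.01,0.305,0],
)

```text
clock: 2.68
position: [484.4, -74.6, 90.9]
orientation: [0.707, 0.707, -0.001, -0.001]
force: [-0.7, -0.4, 0.7]
opening: -0.003
finger_force: 0.0
```

```bash
python3 - <<'E'
from h import *
s=bot.observe(); print(s['clock'],s['position'],s['force'])
cv2.imwrite('pics/d.png',bot.capture('side')); cv2.imwrite('pics/e.png',bot.capture('wrist'))
for c in('wrist','side'):
  for n in('unit_top','tare_top'): print(c,n,[(np.round(d['centre'],1).tolist(),round(d['confidence'],2)) for d in bot.recognise(c,n)][:3])
E
```

```text
2.6833 [484.44973761 -74.6401354   90.89214674] [-0.67041013 -0.3593742   0.67182965]
wrist unit_top [([480.5, -66.6, 57.1], 0.61)]
wrist tare_top [([489.2, -138.6, 60.5], 0.72)]
side unit_top [([483.1, -68.7, 60.6], 0.5)]
side tare_top []
```

View pics/d.png

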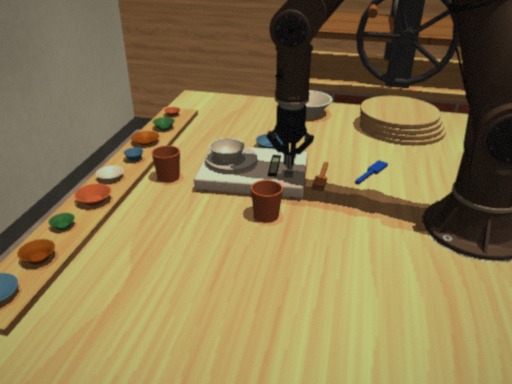

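View pics/e.png

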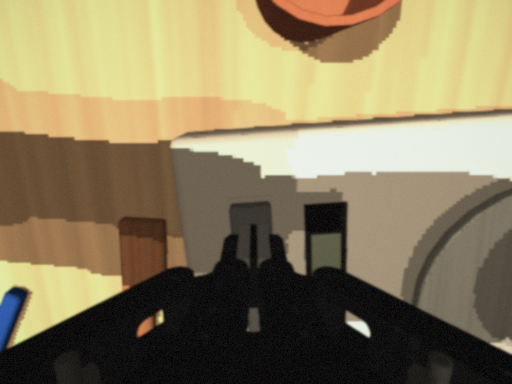

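The side image shows the tip at (288,165), over the key row. The wrist image shows the square key (columns 231–271, far edge at row 203) centred under the fingers. Now I'll press gently.

arm_command(
  increments=[0,0,0.03,0,0,0,0.045,0,0,0,0.05,0,0,0,0.055,0,0,0,0.06,0,0,0,0.062,0,0,0,0.062,0,0,0,0.062,0],
)

```text
clock: 3.65
position: [484.9, -74.8, 66.7]
orientation: [0.707, 0.707, -0.0, -0.0]
force: [-2.3, -1.0, 3.8]
opening: 0.002
finger_force: 2.2
```

arm_command(
  increments=[0,0,0.002,0,0,0,0.004,0,0,0,0.004,0,0,0,0.004,0],
)

```text
clock: 3.98
position: [485.0, -74.9, 65.9]
orientation: [0.707, 0.707, 0.0, 0.0]
force: [-5.1, 0.3, 19.1]
opening: 0.0
finger_force: 9.4
```

The force rose to 19 N, so the unit key is at its stop. I'll lift straight up and then move over the tare key.

arm_command(
  increments=[0,0,-0.02,0,0,0,-0.065,0,0,0,-0.065,0,-0.07,0.005,-0.065,0,-0.146,0.009,-0.065,0,-0.146,0.009,-0.065,0,-0.146,0.009,-0.065,0,-0.146,0.009,-0.065,0],
)

```text
clock: 4.65
position: [488.5, -132.9, 90.6]
orientation: [0.707, 0.707, 0.0, -0.0]
force: [-1.0, 0.3, -0.6]
opening: 0.001
finger_force: 0.0
```

```bash
python3 - <<'E'
from h import *
s=bot.observe(); print(s['clock'],s['position'],s['force'])
b=bot.capture('wrist'); cv2.imwrite('pics/f.png',b)
E
```

```text
4.65 [ 488.53154583 -132.88036573   90.58204727] [-1.04220796  0.29222236 -0.59568003]
```

View pics/f.png

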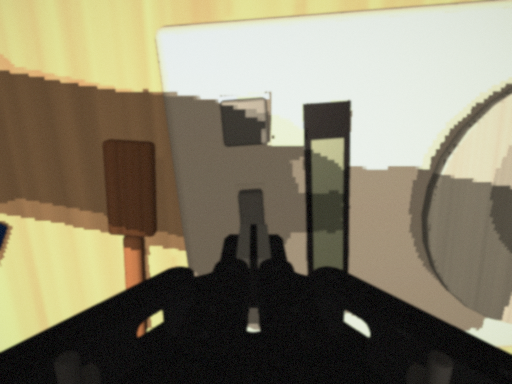

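The wrist image shows the bar's far end at (250,190), and the bar runs under the fingertips at column 253. The square key, at (245,120), is clear of them. I'll press the tare key.

arm_command(
  increments=[0,0,0.03,0,0,0,0.045,0,0,0,0.05,0,0,0,0.055,0,0,0,0.06,0,0,0,0.063,0,0,0,0.063,0,0,0,0.063,0],
)

```text
clock: 5.37
position: [488.6, -132.5, 66.1]
orientation: [0.707, 0.707, 0.0, -0.0]
force: [-1.8, 3.6, 6.2]
opening: -0.001
finger_force: 3.3
```

arm_command(
  increments=[0,0,0.001,0,0,0,0.001,0,0,0,0.001,0],
)

```text
clock: 5.62
position: [488.6, -132.5, 66.0]
orientation: [0.707, 0.707, 0.0, -0.0]
force: [-3.8, 5.4, 11.4]
opening: 0.001
finger_force: 5.6
```

arm_command(
  increments=[0,0,-0.02,0,0,0,-0.08,0,0,0,-0.16,0,0,0,-0.24,0,0,0,-0.32,0,0,0,-0.4,0,0,0,-0.4,0,0,0,-0.4,0],
)

```text
clock: 6.28
position: [489.7, -133.8, 227.6]
orientation: [0.707, 0.707, 0.001, 0.002]
force: [-0.3, 0.6, -0.6]
opening: 0.004
finger_force: 0.0
```

```bash
python3 - <<'E'
from h import *
s=bot.observe(); print(s['clock'],s['position'],s['force'],abs(s['qvel']).max())
cv2.imwrite('pics/g.png',bot.capture('scene'))
E
```

```text
6.2833 [ 489.73580541 -133.81710468  227.55020501] [-0.28458194  0.60075004 -0.56512223] 0.051185221781666734
```

View pics/g.png

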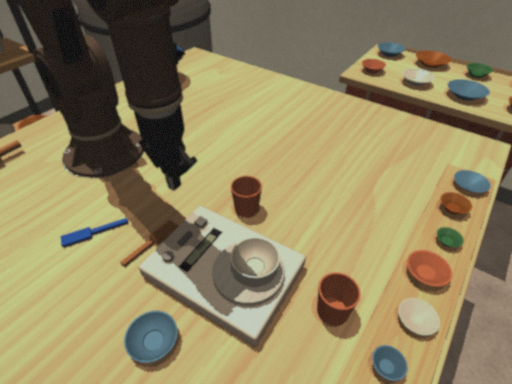

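The scene image shows everything where it was, with the bowl at (255,260), the cup at (246,196), the dish at (152,337) and the paddle at (148,245). The arm is clear of the scale.

```bash
python3 -c "
from cell import bot
print(bot.finish_job())"
```

```text
the job is handed in; nothing more can be done
None
```

I pressed the unit key and then the tare key, each down to its stop (up to about 19 N and 11 N) and released. I then withdrew and handed the job in; the last picture showed the bowl, cup, dish and paddle where they started.

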